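# Swing back the turn-buttons of a picture frame

### The job

A picture frame lies face down on the counter, ready for a new print. Run a fingertip along each of its two long sides and swing all six turn-buttons right round, either way, until they lie along the rails, clear of the backing board. Go gently, there is glass underneath: pick nothing up, leave the frame where it lies and the other things alone.

Things in the scene. Friction and masses are not known exactly. Their poses are not given: they have to be found in the camera images.
- frame: Picture frame lying face down, loose: dark wood, 220 (x) by 320 mm (y), rails 26 mm wide, 20 high, 0.9 kg. Origin: middle of its lower face, on the counter; z up, y along the long rails. Near long rail: x = -97 mm (robot side at yaw 0); far: x = +97. Opening 168 x 268 mm with a backing board 14 mm above the counter, 6 below the rails' backs. Flat hanger (2 mm) on the middle of the +y short rail.
- near1 (a joint): Angle (rad) of steel turn-button near1 on the near long rail: 0 = square across the rail's inner edge, pointing over the backing (frame +x); positive = anticlockwise from above; +-1.57 = along the rail, stops +-1.75. Starts within 0.45 of 0, stays where left, turns with 0.3 N at the tip. Flat bar 10 mm wide, 34 mm from screw to round tip, 12 mm eye round the screw; 21 to 27 mm above the counter.
- near1_pivot (a point): Point on the screw axis of turn-button near1, half-way up the bar, 24 mm above the counter; frame x = -98 mm, y = -100 mm: 14 mm outside the edge of the opening, so the button set square overhangs the backing by 20 mm. The screw head stands to 29 mm above the counter. Fixed in the frame.
- near2 (a joint): Angle (rad) of steel turn-button near2 on the near long rail: 0 = square across the rail's inner edge, pointing over the backing (frame +x); positive = anticlockwise from above; +-1.57 = along the rail, stops +-1.75. Starts within 0.45 of 0, stays where left, turns with 0.3 N at the tip. Flat bar 10 mm wide, 34 mm from screw to round tip, 12 mm eye round the screw; 21 to 27 mm above the counter.
- near2_pivot (a point): Point on the screw axis of turn-button near2, half-way up the bar, 24 mm above the counter; frame x = -98 mm, y = 0 mm: 14 mm outside the edge of the opening, so the button set square overhangs the backing by 20 mm. The screw head stands to 29 mm above the counter. Fixed in the frame.
- near3 (a joint): Angle (rad) of steel turn-button near3 on the near long rail: 0 = square across the rail's inner edge, pointing over the backing (frame +x); positive = anticlockwise from above; +-1.57 = along the rail, stops +-1.75. Starts within 0.45 of 0, stays where left, turns with 0.3 N at the tip. Flat bar 10 mm wide, 34 mm from screw to round tip, 12 mm eye round the screw; 21 to 27 mm above the counter.
- near3_pivot (a point): Point on the screw axis of turn-button near3, half-way up the bar, 24 mm above the counter; frame x = -98 mm, y = 100 mm: 14 mm outside the edge of the opening, so the button set square overhangs the backing by 20 mm. The screw head stands to 29 mm above the counter. Fixed in the frame.
- far1 (a joint): Angle (rad) of steel turn-button far1 on the far long rail: 0 = square across the rail's inner edge, pointing over the backing (frame -x); positive = anticlockwise from above; +-1.57 = along the rail, stops +-1.75. Starts within 0.45 of 0, stays where left, turns with 0.3 N at the tip. Flat bar 10 mm wide, 34 mm from screw to round tip, 12 mm eye round the screw; 21 to 27 mm above the counter.
- far1_pivot (a point): Point on the screw axis of turn-button far1, half-way up the bar, 24 mm above the counter; frame x = +98 mm, y = -100 mm: 14 mm outside the edge of the opening, so the button set square overhangs the backing by 20 mm. The screw head stands to 29 mm above the counter. Fixed in the frame.
- far2 (a joint): Angle (rad) of steel turn-button far2 on the far long rail: 0 = square across the rail's inner edge, pointing over the backing (frame -x); positive = anticlockwise from above; +-1.57 = along the rail, stops +-1.75. Starts within 0.45 of 0, stays where left, turns with 0.3 N at the tip. Flat bar 10 mm wide, 34 mm from screw to round tip, 12 mm eye round the screw; 21 to 27 mm above the counter.
- far2_pivot (a point): Point on the screw axis of turn-button far2, half-way up the bar, 24 mm above the counter; frame x = +98 mm, y = 0 mm: 14 mm outside the edge of the opening, so the button set square overhangs the backing by 20 mm. The screw head stands to 29 mm above the counter. Fixed in the frame.
- far3 (a joint): Angle (rad) of steel turn-button far3 on the far long rail: 0 = square across the rail's inner edge, pointing over the backing (frame -x); positive = anticlockwise from above; +-1.57 = along the rail, stops +-1.75. Starts within 0.45 of 0, stays where left, turns with 0.3 N at the tip. Flat bar 10 mm wide, 34 mm from screw to round tip, 12 mm eye round the screw; 21 to 27 mm above the counter.
- far3_pivot (a point): Point on the screw axis of turn-button far3, half-way up the bar, 24 mm above the counter; frame x = +98 mm, y = 100 mm: 14 mm outside the edge of the opening, so the button set square overhangs the backing by 20 mm. The screw head stands to 29 mm above the counter. Fixed in the frame.
- tape: Pale grey roll of packing tape lying flat on the middle of the backing board, 68 mm across, 24 mm high. Origin: centre of its underside. Not part of the job.
- screwdriver: Screwdriver, 170 mm, lying on the counter between the robot and the frame, roughly along the near rail, red handle 26 mm thick. Origin: half-way along it, on the counter. Not part of the job.
- jar: Small glass jar with a steel lid, 48 mm across, 55 mm high, beyond the frame's +y end. Origin: centre of its underside. Not part of the job.
- carton: Small cardboard carton, 75 x 55 mm, 40 mm high, beyond the frame's -y end. Origin: centre of its underside. Not part of the job.
- small_frame: Small light-wood picture frame lying flat, 100 x 150 mm, 14 mm high, to the right of the large frame. Origin: centre of its underside. Not part of the job.
- spray: Glass-cleaner spray bottle, white with a blue head, 60 mm across, 152 mm high, to the left of the frame. Origin: centre of its underside. Not part of the job.
- pot: Empty white ceramic pen cup, 72 mm across, 85 mm high, on the left. Origin: centre of its underside. Not part of the job.

How it is judged (in metres and radians):
At the end, for the whole second after the job is handed in: Each of the six turn-buttons is more than 1.25 rad from square, either way (within about 18 degrees of its rail, so that it clears the backing board); the frame lies flat, at rest, within 20 mm of where it was; every other thing is within 25 mm of where it was ((value of joint near1 above 1.25 rad or value of joint near1 below -1.25 rad) and (value of joint near2 above 1.25 rad or value of joint near2 below -1.25 rad) and (value of joint near3 above 1.25 rad or value of joint near3 below -1.25 rad) and (value of joint far1 above 1.25 rad or value of joint far1 below -1.25 rad) and (value of joint far2 above 1.25 rad or value of joint far2 below -1.25 rad) and (value of joint far3 above 1.25 rad or value of joint far3 below -1.25 rad) and distance of frame from where it was at the start of the episode below 0.02 m and height (world z) of frame below 0.01 m and angle between frame's own z axis and vertical below 0.05 rad and linear speed of frame below 0.02 m/s and distance of each of tape, screwdriver, jar, carton, small_frame, spray, pot from where it was at the start of the episode below 0.025 m); the robot touches nothing.
It fails at once if the frame is lifted or tipped (10 mm, or 0.06 rad) (height (world z) of frame above 0.01 m or angle between frame's own z axis and vertical above 0.06 rad).
It fails at once if the frame is shoved more than 25 mm (distance of frame from where it was at the start of the episode above 0.025 m).
It fails at once if the frame or a turn-button is pressed with more than 30 N (glass underneath) (contact force between any of the fingers, the arm and frame above 30 N).
It fails at once if another thing is moved or lifted more than 30 mm (distance of any of tape, screwdriver, jar, carton, small_frame, spray, pot from where it was at the start of the episode above 0.03 m).
It also fails if it takes over 64 s, if anything falls off the work surface, if the arm or the gripper's body presses on something with over 40 N, if the wrist force passes 120 N, or if a joint passes its speed limit or range.

### The arm

A 6-joint arm with a two-finger parallel gripper is mounted at the origin on the work surface. World frame = base frame: x ahead of the robot, y to its left, z up, the work surface at z = 0. Lengths are in mm, angles in rad, forces in N, time in s.
With the tool pointing down it reaches from about 275 to 750 mm from the base axis. Payload 10.2 kg.
Tool frame: the origin (TCP) lies at the very end of the fingers, on their centre line; the grasp point (between the pads) lies 19 mm behind it; z points along the fingers, x is the direction in which the jaws open and shut, and the axes are right-handed (so a half turn about z gives the same grasp; the last joint's range is limited). The gripper opens to 85 mm and grips with 20 to 120 N. Pads are 22 mm wide; open, the fingers measure 114 mm over their backs; the gripper's body (76 mm by 85 mm) begins 54 mm behind the grasp point. The pads swing forward as they close: fully open they stand 13 mm farther back than shut.
Start: joints at [0.918, 0.313, 1.498, -0, 1.331, -0.223], TCP at [218.775, 477.251, 231.294] pointing down, gripper open.
Joint ranges: [-2.94, 2.94], [-0.97, 2.17], [0.19, 2.56], [-1.23, 4.37], [0.02, 3.11], [-2.88, 2.88]. Speed limits (rad/s): [2.39, 2.39, 3.01, 3.14, 3.14, 3.14].

### API

Orientations are given as a unit quaternion [w, x, y, z].
In Python, from rig import telemetry, capture, camera_model, finish_job gives the robot as it stands.
- The arm moves only by the shell command python3 -m inch 'ROWS' [FORCE]. ROWS is JSON, a list of rows, each a list of 5 numbers: the shift along the tool's x, y, z in m, then the turn about the tool's z in rad, then the finger opening in m, from 0 to 0.0854. A call has exactly 5 rows; each row shifts and turns the pose as measured when the row begins, along the tool's axes as they then stand; what a row does not reach is not made up. A row lasts 1/12 s, in which the tool goes at most 41.7 mm and 7.16 degrees, less where a joint would pass 70% of its speed; a pose out of reach is approached as far as the arm can. A call with a gripper value outside its range is refused whole. The fingers move at their own pace and stop on an object; FORCE is the grip in N (left out, the last holds). Time passes only in rows, so rows that do not move let the fingers close, or fill a call up. It gives the time, the measured TCP pose, the force and the opening at its end, in the units of the state.
- telemetry.sense(): the state, without advancing time (a new reading comes with each control period).
- capture(name): name is "side" or "top"; returns the picture (400x640x3 uint8, blue, green, red); there is no depth.
- camera_model(name): a dict with "mtx" (3x3 intrinsics, pixels), "camera_from_world" (4x4, takes a point from world to camera coordinates). Camera axes: x right, y down, z forward; pixel columns grow to the right and rows downward; lengths in mm; the calibration is good to about 2 mm. A picture is of the moment at which its call begins. camera_model takes no time and is no camera call.
- finish_job(): hands the job in, once; it reports no verdict.
The state is a dict: "time_s": time; "joints": joint angles; "dq": joint speeds; "tau": joint torques, N m; "eef_pos": TCP position; "ee_rot": TCP orientation; "force": force on the tool from outside, world axes, zero at the start; "wrist_torque": the same for the moment, N m; "grip_width": opening from 0.0 (shut) to 1.0 (fully open).
Only numpy, scipy, OpenCV 4.12 (cv2) and the standard library are available. Lean on these libraries where they do the work, as an engineer would, in place of code of your own. Each camera call takes 0.05 s, during which the arm holds its last target. There are 200 camera calls.

## Working session

There is one attempt and no reset: what is moved stays moved. The work goes in short steps, Python scripts to look and compute and a shell command to move; the robot and the scene stay as the last step left them, time stands still between calls to the robot, and variables do not carry over. Pictures are saved under pics/ and viewed, about 8 in all and at most 12, crops included, and the job is handed in when it is done.

```bash
mkdir -p pics; python3 - <<'E'
from rig import telemetry, capture, camera_model
import cv2
for n in("top","side"):
    cv2.imwrite(f"pics/{n}0.png",capture(n)); m=camera_model(n); print(n,m["mtx"],m["camera_from_world"])
print(telemetry.sense())
E
```

```text
top [[369.22385556   0.         319.34577328]
 [  0.         369.22385556 204.63643734]
 [  0.           0.           1.        ]] [[-1.16793150e-02 -9.99905959e-01 -7.18791728e-03  1.07808393e+01]
 [-9.84943978e-01  1.27438913e-02 -1.72403464e-01  5.32497131e+02]
 [ 1.72478853e-01  5.06614147e-03 -9.85000193e-01  9.71321179e+02]
 [ 0.00000000e+00  0.00000000e+00  0.00000000e+00  1.00000000e+00]]
side [[466.07418614   0.         324.59972783]
 [  0.         466.07418614 192.39606707]
 [  0.           0.           1.        ]] [[ 9.26235972e-01 -3.76679851e-01 -1.41143405e-02 -5.00260236e+02]
 [-2.50313237e-01 -5.86647910e-01 -7.70186674e-01  1.76046721e+02]
 [ 2.81833653e-01  7.16907609e-01 -6.37662349e-01  1.12914207e+03]
 [ 0.00000000e+00  0.00000000e+00  0.00000000e+00  1.00000000e+00]]
{'time_s': 0.1, 'joints': array([ 9.17591367e-01,  3.13393015e-01,  1.49836698e+00, -1.90253876e-06,
        1.33101714e+00, -2.23436871e-01]), 'dq': array([ 5.04109397e-04, -8.17271723e-05, -2.28485984e-03, -1.15464841e-03,
        6.31500100e-04, -1.63369479e-04]), 'tau': array([ 2.78382235e-03, -4.12897825e+01, -2.60138905e+01, -2.01460407e-04,
        3.09817777e-03,  4.18546529e-05]), 'eef_pos': array([218.62822723, 477.0518601 , 230.79062752]), 'ee_rot': array([ 2.02320119e-04,  8.41623159e-01,  5.40064911e-01, -5.56612058e-04]), 'force': array([0.03388873, 0.47027311, 0.58555937]), 'wrist_torque': array([-0.0051743 ,  0.01821532, -0.02160372]), 'grip_width': 1.0010116165450662}
```

View pics/top0.png

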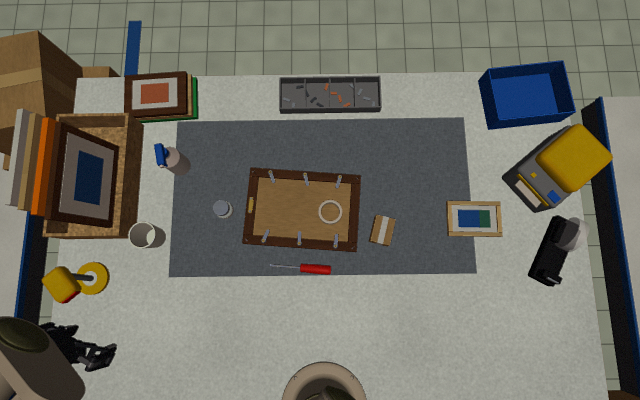

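View pics/side0.png

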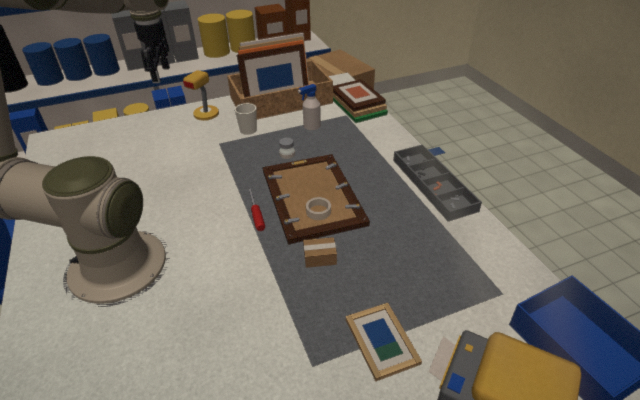

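The top view shows the frame with corners near (250,168), (360,176), (356,251) and (243,244). The hanger (+y end) is on the left, the tape at (330,211) and the screwdriver at (300,268). Next I'll fit the frame pose.

```bash
cat > h.py <<'E'
import numpy as np, cv2
from rig import capture, camera_model
def proj(n,P):
    m=camera_model(n);T=m["camera_from_world"];P=np.atleast_2d(P)@T[:3,:3].T+T[:3,3]
    p=P@m["mtx"].T; return p[:,:2]/p[:,2:]
def back(n,px,z):
    m=camera_model(n);T=m["camera_from_world"];R=T[:3,:3];c=-R.T@T[:3,3]
    d=np.c_[np.atleast_2d(px),np.ones(len(np.atleast_2d(px)))]@np.linalg.inv(m["mtx"]).T@R
    return c+d*((z-c[2])/d[:,2])[:,None]
def f2w(pose,P):
    x,y,t=pose;P=np.atleast_2d(np.array(P,float));c,s=np.cos(t),np.sin(t)
    return np.c_[x+c*P[:,0]-s*P[:,1],y+s*P[:,0]+c*P[:,1],P[:,2]]
E
python3 - <<'E'
from h import *
from scipy.optimize import minimize
for k in("top","side"):
    im=cv2.imread(f"pics/{k}0.png"); 
ims={k:cv2.imread(f"pics/{k}0.png") for k in("top","side")}
g=back("top",[[250,168],[360,176],[356,251],[243,244]],20); print(g.round(0))
c=g.mean(0); e=g[0]-g[1]; t0=np.arctan2(e[1],e[0])-np.pi/2
# dark brown rails mask score
def score(p,ks=("top","side")):
    s=0
    for k in ks:
        o=proj(k,f2w(p,[[x,y,20] for x,y in((-110,-160),(110,-160),(110,160),(-110,160))]))
        i=proj(k,f2w(p,[[x,y,20] for x,y in((-84,-134),(84,-134),(84,134),(-84,134))]))
        m=np.zeros((1600,2560),np.uint8)
        cv2.fillPoly(m,[np.round((o+.5)*4).astype(int)],1);cv2.fillPoly(m,[np.round((i+.5)*4).astype(int)],0)
        m=cv2.resize(m.astype(np.float32),(640,400),interpolation=cv2.INTER_AREA)
        b=ims[k].astype(float);r=((b[...,2]>b[...,0]+12)&(b.sum(2)<210)).astype(float)
        s+=((m-r)**2)[140:290].sum()-0
    return s
def clip(p): return score(p)
for ks in(("top",),("side",),("top","side")):
    r=minimize(score,[c[0],c[1],t0],args=(ks,),method="Nelder-Mead",options=dict(initial_simplex=[[c[0],c[1],t0],[c[0]+8,c[1],t0],[c[0],c[1]+8,t0],[c[0],c[1],t0+.05]])); print(ks,r.x,r.fun)
p=r.x; print("pose",p)
im=cv2.resize(ims["top"][155:260,235:368],None,fx=5.9,fy=5.7,interpolation=cv2.INTER_CUBIC)
def P(q): return tuple(int(v) for v in (q-[235,155]+.5)*[5.9,5.7])
for s in(-1,1):
    for y in(-100,0,100):
        cv2.circle(im,P(proj("top",f2w(p,[98*s,y,24]))[0]),4,(0,255,0),1)
for z,a,b in((20,110,160),(20,84,134)):
    cv2.polylines(im,[np.array([P(q) for q in proj("top",f2w(p,[[-a,-b,z],[a,-b,z],[a,b,z],[-a,b,z]]))])],True,(255,0,255),1)
cv2.imwrite("pics/c1.png",im)
im=cv2.resize(ims["side"][145:245,240:380],None,fx=5.7,fy=5.7,interpolation=cv2.INTER_CUBIC)
def P(q): return tuple(int(v) for v in (q-[240,145]+.5)*5.7)
for s in(-1,1):
    for y in(-100,0,100):
        cv2.circle(im,P(proj("side",f2w(p,[98*s,y,24]))[0]),4,(0,255,0),1)
for z,a,b in((20,110,160),(20,84,134)):
    cv2.polylines(im,[np.array([P(q) for q in proj("side",f2w(p,[[-a,-b,z],[a,-b,z],[a,b,z],[-a,b,z]]))])],True,(255,0,255),1)
cv2.imwrite("pics/c2.png",im)
E
```

```text
[[ 647.  203.   20.]
 [ 619. -113.   20.]
 [ 406.  -95.   20.]
 [ 429.  218.   20.]]
('top',) [ 5.27907198e+02  5.38737610e+01 -8.35737985e-02] 7454.95703125
('side',) [ 5.21795530e+02  4.48385820e+01 -8.53908609e-02] 6369.234375
('top', 'side') [ 5.25690164e+02  5.36191803e+01 -8.54728538e-02] 14103.90234375
pose [ 5.25690164e+02  5.36191803e+01 -8.54728538e-02]
```

View pics/c1.png

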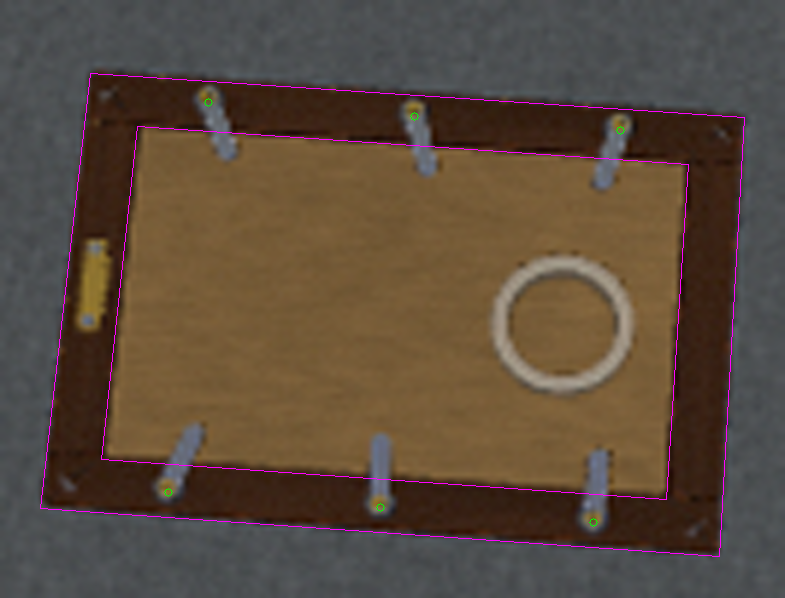

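View pics/c2.png

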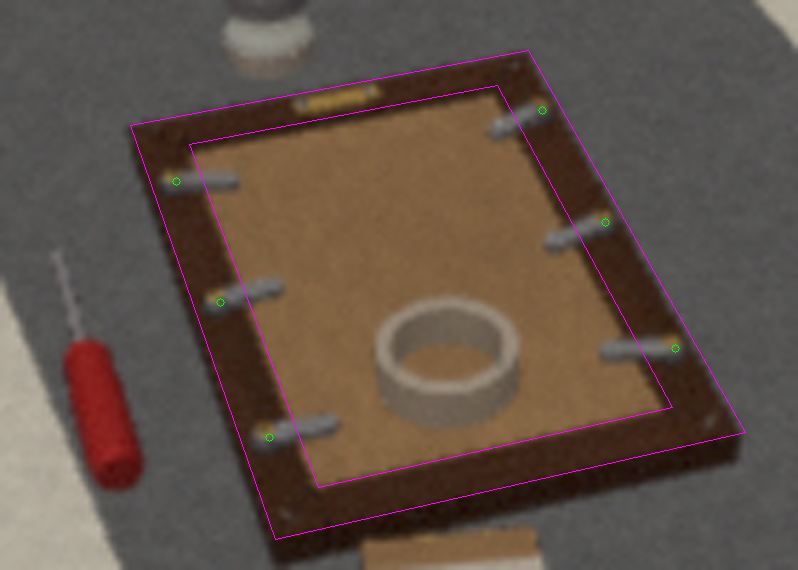

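The frame pose is about (527, 53, -0.085 rad), and the fit overlays well. Screws, top crop:

| Rail | Button 3 | Button 2 | Button 1 |
|---|---|---|---|
| Near | (168,490) | (379,503) | (592,520) |
| Far | (208,97) | (413,107) | (620,123) |

I'll shut the fingers, align the tool (x along frame y, y along frame x) and sweep toward -y. The finger edge will run about 9 mm inside the screw line.

```bash
cat > st.py <<'E'
from rig import telemetry
import numpy as np
s=telemetry.sense();x,y,t=527,53,-0.085
d=s["eef_pos"][:2]-[x,y];c,n=np.cos(t),np.sin(t);q=s["ee_rot"]
print("t%.2f fx %.1f fy %.1f z %.1f yawerr %.3f"%(s["time_s"],c*d[0]+n*d[1],-n*d[0]+c*d[1],s["eef_pos"][2],2*np.arctan2(q[2],q[1])-np.pi/2-t),"tilt",q[[0,3]].round(4),"F",s["force"].round(1),"w%.2f"%s["grip_width"])
E
python3 -m inch '[[0,0,0,-0.115,0],[0,0,0,-0.115,0],[0,0,0,-0.114,0],[0,0,0,0,0],[0,0,0,0,0]]' 20; python3 st.py
python3 -m inch '[[-0.026,0.026,0,0,0],[-0.026,0.026,0,0,0],[-0.026,0.026,0,0,0],[-0.026,0.026,0,0,0],[-0.026,0.026,0,0,0]]' >/dev/null; python3 st.py
python3 -m inch '[[-0.026,0.026,0,0,0],[-0.026,0.026,0,0,0],[-0.026,0.026,0,0,0],[-0.026,0.026,0,0,0],[0,0,0,0,0]]' > /dev/null; python3 st.py
```

```text
time_s: 0.52
eef_pos: [218.1, 476.4, 229.1]
ee_rot: [0.0, 0.733, 0.68, -0.002]
force: [0.2, -0.7, 0.2]
grip_width: 0.295
t0.52 fx -343.7 fy 395.7 z 229.1 yawerr 0.011 tilt [ 0.0004 -0.0024] F [ 0.2 -0.7  0.2] w0.30
t0.93 fx -213.3 fy 265.1 z 228.2 yawerr 0.003 tilt [-0.0003 -0.0029] F [0.9 1.1 0.3] w0.01
t1.35 fx -102.4 fy 150.8 z 228.0 yawerr -0.021 tilt [ 0.0004 -0.0029] F [-0.2  0.3 -0.6] w-0.00
```

```bash

python3 -m inch '[[-0.009,0.012,0.035,0.01,0],[-0.008,0.012,0.035,0.01,0],[0,0,0.035,0,0],[0,0,0.035,0,0],[0,0,0.025,0,0]]' >/dev/null; python3 st.py
python3 -m inch '[[0,0,0.01,0,0],[0,0,0,0,0],[0,0,0,0,0],[0,0,0,0,0],[0,0,0,0,0]]' > /dev/null; python3 st.py
python3 - <<'E'
from h import *
a=cv2.resize(capture("top")[150:260,225:365],None,fx=4,fy=4,interpolation=cv2.INTER_CUBIC)
cv2.imwrite("pics/d1.png",a)
b=cv2.resize(capture("side")[110:250,200:380],None,fx=4.4,fy=4.2,interpolation=cv2.INTER_CUBIC);cv2.imwrite("pics/d2.png",b)
E
```

```text
t1.77 fx -72.4 fy 130.6 z 62.8 yawerr -0.066 tilt [0.0043 0.0039] F [-0.7  0.7  0.7] w-0.00
t2.18 fx -75.2 fy 130.4 z 48.3 yawerr -0.077 tilt [0.0018 0.0001] F [-0.4  0.9  1.2] w-0.00
```

View pics/d2.png

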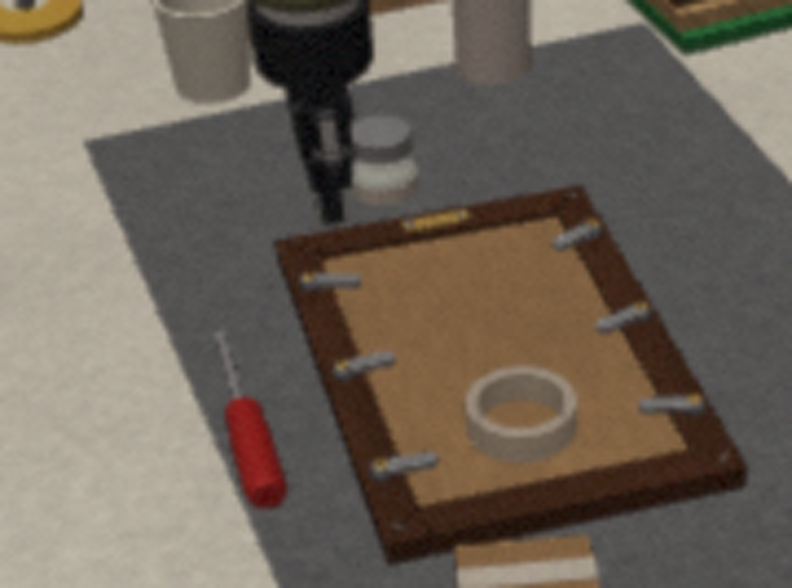

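The side view shows the shut fingertip at crop (332,220), over the +y end of the frame. It looks narrower at the tip than the 22 mm pads, so I'll measure it.

```bash
python3 - <<'E'
from h import *
from rig import telemetry
p=telemetry.sense()["eef_pos"];print(p)
u=proj("side",p)[0];v=proj("top",p)[0];print(u,v)
s=cv2.imread("pics/d2.png");t=cv2.imread("pics/d1.png")
su=(u-[200,110]+.5)*[4.4,4.2];tv=(v-[225,150]+.5)*4
def cr(im,c,h,f,marks):
    x,y=int(c[0])-h,int(c[1])-h;x=max(x,0);y=max(y,0);o=cv2.resize(im[y:y+2*h,x:x+2*h],(390,390),interpolation=cv2.INTER_CUBIC)
    k=390/(2*h)
    for m in marks: cv2.circle(o,tuple(int(a) for a in (m-[x,y])*k),2,(0,255,0),-1)
    return o
R=cv2.Rodrigues(np.array([0,0,0.]))[0]
t0=-0.085-0.077
box=[p+np.array([np.cos(t0)*a-np.sin(t0)*b,np.sin(t0)*a+np.cos(t0)*b,0]) for a in(-11,11) for b in(-14,14)]
ms=[(q-[200,110]+.5)*[4.4,4.2] for q in proj("side",box)]+[su]
mt=[(q-[225,150]+.5)*4 for q in proj("top",box)]+[tv]
o=np.hstack([cr(s,su,60,1,ms),cr(t,tv,60,1,mt)])
cv2.imwrite("pics/e1.png",cv2.convertScaleAbs(o,alpha=2.2,beta=10))
E
```

```text
[463.23820925 189.29507997  48.4194172 ]
[275.69481724 162.25322891] [251.61832747 230.4762698 ]
```

View pics/e1.png

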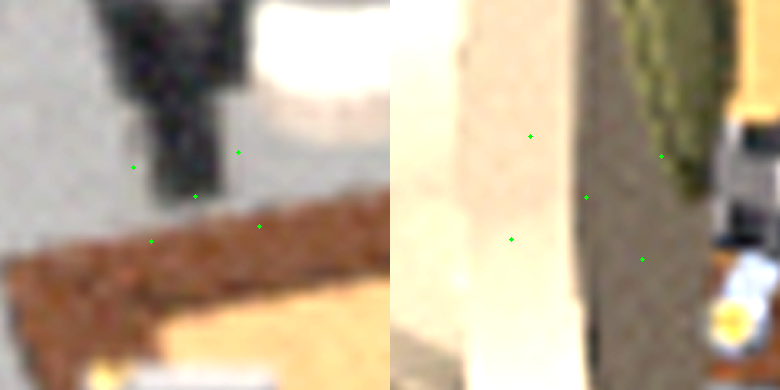

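The TCP matches the tip to within about 2 mm. The tip is 12–16 mm wide, so its half-width is about 7 mm. I'll run the TCP 17 mm inside the screw line (fx -81), then fix the yaw and descend.

```bash

python3 -m inch '[[0.003,-0.006,0.006,-0.075,0],[0,0,0.005,0,0],[0,0,0.004,0,0],[0,0,0,0,0],[0,0,0,0,0]]' >/dev/null; python3 st.py
python3 -m inch '[[0,0,0.004,0,0],[0,0,0.002,0,0],[0,0,0.002,0,0],[0,0,0,0,0],[0,0,0,0,0]]' >/dev/null; python3 st.py
```

```text
t2.70 fx -78.9 fy 134.3 z 35.4 yawerr -0.005 tilt [0.0037 0.0027] F [-0.9  0.1 -0.4] w0.00
t3.12 fx -78.1 fy 134.0 z 26.9 yawerr -0.008 tilt [0.0039 0.003 ] F [-0.4  0.7  0.1] w0.00
```

```bash

python3 -m inch '[[0,-0.003,0.003,0,0],[0,0,0,0,0],[0,0,0,0,0],[0,0,0,0,0],[0,0,0,0,0]]' >/dev/null; python3 st.py
python3 -m inch '[[0,0,0,0,0],[0,0,0,0,0],[0,0,0,0,0],[0,0,0,0,0],[0,0,0,0,0]]' >/dev/null; python3 st.py
```

```text
t3.53 fx -81.4 fy 134.0 z 23.6 yawerr -0.008 tilt [0.0039 0.003 ] F [-0.4 -0.3  0.2] w0.00
t3.95 fx -81.2 fy 134.1 z 23.9 yawerr -0.008 tilt [0.0041 0.0033] F [ 0.1 -0.2  0.9] w-0.00
```

Measurement is steady. Sweep past near3.

```bash

python3 -m inch '[[-0.006,0,0,0,0],[-0.006,0,0,0,0],[-0.006,0,0,0,0],[-0.006,0,0,0,0],[-0.006,0,0,0,0]]' >/dev/null; python3 st.py
python3 -m inch '[[-0.006,0,0,0,0],[-0.006,0,0,0,0],[-0.006,0,0,0,0],[-0.006,0,0,0,0],[0,0,0,0,0]]' >/dev/null; python3 st.py
```

```text
t4.37 fx -81.3 fy 102.1 z 24.0 yawerr -0.007 tilt [0.0042 0.0039] F [0.8 1.1 0.5] w-0.00
t4.78 fx -81.2 fy 73.8 z 24.3 yawerr -0.009 tilt [0.0045 0.004 ] F [0.3 0.3 0.1] w0.00
```

```bash

python3 -m inch '[[-0.007,0,0,0,0],[-0.007,0,0,0,0],[-0.007,0,0,0,0],[-0.007,0,0,0,0],[-0.007,0,0,0,0]]' >/dev/null; python3 st.py
python3 -m inch '[[-0.007,0,0,0,0],[-0.007,0,0,0,0],[-0.007,0,0,0,0],[-0.007,0,0,0,0],[-0.007,0,0,0,0]]' >/dev/null; python3 st.py
python3 -m inch '[[-0.007,0,0,0,0],[-0.007,0,0,0,0],[-0.007,0,0,0,0],[-0.007,0,0,0,0],[0,0,0,0,0]]' >/dev/null; python3 st.py
python3 - <<'E'
from h import *
b=cv2.resize(capture("side")[110:250,200:380],None,fx=4.4,fy=4.2,interpolation=cv2.INTER_CUBIC);cv2.imwrite("pics/f1.png",b)
E
```

```text
t5.20 fx -82.1 fy 36.1 z 24.1 yawerr -0.008 tilt [0.0042 0.0035] F [-0.5  0.3 -0.1] w0.00
t5.62 fx -81.5 fy -2.7 z 24.4 yawerr -0.008 tilt [0.0049 0.0046] F [1.  0.9 1.1] w0.00
t6.03 fx -82.2 fy -35.2 z 24.4 yawerr -0.009 tilt [0.0046 0.004 ] F [ 0.3 -0.2  0.5] w0.00
```

View pics/f1.png

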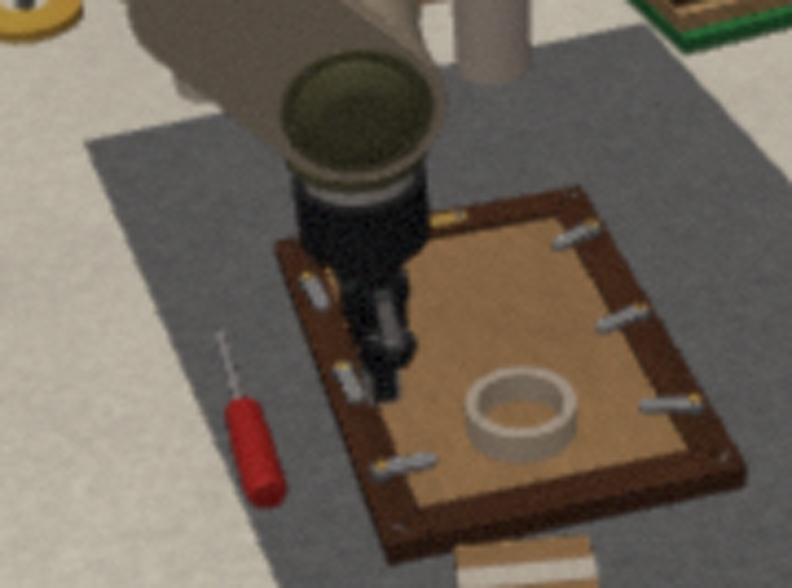

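The side view shows near3 at (316,291) and near2 at (351,383), both swung nearly along the rail, and the frame hasn't moved. I'll shift 2 mm toward the screws, finish near1, lift and measure.

```bash

python3 -m inch '[[-0.007,-0.001,0,0,0],[-0.007,-0.001,0,0,0],[-0.007,0,0,0,0],[-0.007,0,0,0,0],[-0.007,0,0,0,0]]' >/dev/null; python3 st.py
python3 -m inch '[[-0.007,0,0,0,0],[-0.007,0,0,0,0],[-0.007,0,0,0,0],[-0.007,0,0,0,0],[-0.007,0,0,0,0]]' >/dev/null; python3 st.py
python3 -m inch '[[-0.007,0,0,0,0],[-0.007,0,0,0,0],[-0.007,0,0,0,0],[-0.006,0,0,0,0],[0,0,0,0,0]]' >/dev/null; python3 st.py
python3 -m inch '[[0,0.0,-0.02,0,0],[0,0.0,-0.03,0,0],[0.0,0.02,-0.03,0,0],[0.035,0.02,0,0,0],[0.035,0.02,0,0,0]]' >/dev/null; python3 st.py
python3 -m inch '[[0.035,0.02,0,0,0],[0.035,0.02,0,0,0],[0.035,0.02,0,0,0],[0.035,0.02,0,0,0],[0.035,0.02,0,0,0]]' >/dev/null; python3 st.py
python3 - <<'E'
from h import *
b=cv2.resize(capture("side")[145:245,240:380],None,fx=5.7,fy=5.7,interpolation=cv2.INTER_CUBIC);cv2.imwrite("pics/g1.png",b)
E
```

```text
t6.50 fx -85.5 fy -71.7 z 24.1 yawerr -0.007 tilt [0.0041 0.0036] F [0.6 0.5 0. ] w0.01
t6.92 fx -84.5 fy -110.4 z 24.6 yawerr -0.009 tilt [0.0051 0.0052] F [ 1.6 -0.2  0.4] w0.00
t7.33 fx -85.0 fy -142.0 z 24.5 yawerr -0.010 tilt [0.005  0.0048] F [-1.1  0.5 -0.5] w-0.01
t7.75 fx -26.9 fy -75.3 z 107.9 yawerr -0.019 tilt [0.0021 0.0033] F [ 0.  -0.8 -0.3] w0.00
t8.17 fx 78.9 fy 104.8 z 110.2 yawerr -0.021 tilt [0.003  0.0034] F [ 0.6 -0.7  0.7] w0.01
```

View pics/g1.png

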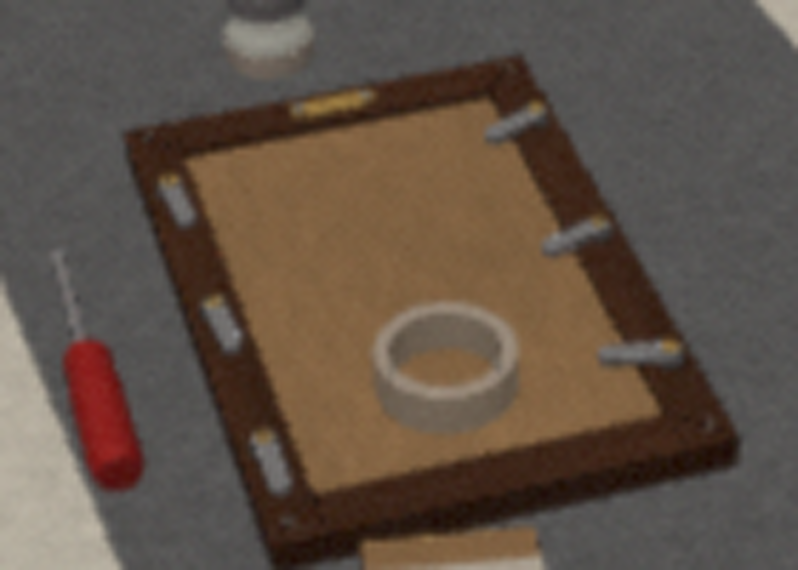

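All three near buttons now lie near the rail: near3 (178,202), near2 (222,324), near1 (271,462). The frame hasn't visibly moved. I'll measure their angles by back-projecting the bars' grey pixels.

```bash
cat > ang.py <<'E'
from h import *
import sys
def run(k,im):
    big=cv2.resize(im,None,fx=4,fy=4,interpolation=cv2.INTER_CUBIC).astype(int)
    # grey-blue steel: blue not below red, bright vs. dark wood
    m=(big[...,0]>big[...,2]-4)&(big.sum(2)>230)
    for s,nm in((-1,"near"),(1,"far")):
        for i,y in enumerate((-100,0,100)):
            piv=f2w((527,53,-.085),[98*s,y,24])[0]
            ys,xs=np.nonzero(m); W=back(k,np.c_[(xs+.5)/4-.5,(ys+.5)/4-.5],27)
            D=W[:,:2]-piv[:2]; D=D[np.hypot(*D.T)<40]
            c,n=np.cos(.085),np.sin(.085); F=np.c_[c*D[:,0]-n*D[:,1],n*D[:,0]+c*D[:,1]]
            F=F[np.abs(F[:,0]*s+8*0)<40]; F=F[(F[:,0]*-s>-9)]
            if len(F)<30: print(nm,i+1,"few");continue
            mu=F.mean(0);v=np.linalg.svd(F-mu,full_matrices=False)[2][0]; v=v*np.sign(v@mu)
            a=np.arctan2(v[1],v[0]) if s<0 else np.arctan2(-v[1],-v[0])
            b=np.arctan2(mu[1],mu[0]) if s<0 else np.arctan2(-mu[1],-mu[0])
            print(k,nm,i+1,"axis %.2f centroid %.2f n%d"%(a,b,len(F)),mu.round(1))
if __name__=="__main__":
    if len(sys.argv)>1:
        for k in("side","top"): run(k,cv2.imread(f"pics/{k}0.png"))
    for k in sys.argv[2:] or("side",): run(k,capture(k))
E
python3 ang.py x side
```

```text
side near 1 axis 0.01 centroid -0.11 n170 [14.5 -1.6]
side near 2 axis 0.20 centroid -0.06 n119 [12.5 -0.8]
side near 3 axis -0.28 centroid -0.59 n85 [12.7 -8.6]
side far 1 axis -1.19 centroid 0.08 n331 [-6.6 -0.5]
side far 2 axis 1.37 centroid 0.93 n231 [-3.6 -4.9]
side far 3 axis 0.82 centroid 0.55 n198 [-8.2 -5. ]
top near 1 axis -0.02 centroid 0.01 n556 [16.7  0.2]
top near 2 axis 0.09 centroid 0.11 n519 [17.3  1.9]
top near 3 axis -0.32 centroid -0.31 n520 [16.4 -5.3]
top far 1 axis -0.22 centroid -0.27 n493 [-16.6   4.6]
top far 2 axis 0.33 centroid 0.27 n475 [-16.3  -4.5]
top far 3 axis 0.46 centroid 0.39 n494 [-15.6  -6.4]
side near 1 axis -1.61 centroid -1.78 n182 [ -4.4 -20.7]
side near 2 axis -1.49 centroid -1.74 n230 [ -3.9 -23.1]
side near 3 axis -1.53 centroid -1.77 n113 [ -5.1 -24.8]
side far 1 axis 1.64 centroid 0.14 n467 [-3.7 -0.5]
side far 2 axis 1.30 centroid 1.13 n413 [-1.3 -2.8]
side far 3 axis 1.39 centroid 1.71 n350 [ 0.5 -3.2]
```

Near buttons are at about -1.5. Next, the far rail: TCP at fx about +83.

```bash

python3 -m inch '[[0.03,0.003,0.02,-0.015,0],[0,0,0.02,0,0],[0,0,0.02,0,0],[0,0,0,0,0],[0,0,0,0,0]]' >/dev/null; python3 st.py
```

```text
t8.68 fx 83.0 fy 138.7 z 46.6 yawerr 0.002 tilt [0.0029 0.003 ] F [-0.1  0.3  1.5] w0.00
```

```bash

python3 -m inch '[[0,0,0.009,0,0],[0,0,0.005,0,0],[0,0,0.004,0,0],[0,0,0,0,0],[0,0,0,0,0]]' >/dev/null; python3 st.py
```

```text
t9.10 fx 84.4 fy 137.0 z 30.5 yawerr -0.000 tilt [0.0041 0.0044] F [-0.1  0.1  0.1] w0.00
```

```bash

python3 -m inch '[[0,-0.001,0.005,0,0],[0,0,0,0,0],[0,0,0,0,0],[0,0,0,0,0],[0,0,0,0,0]]' >/dev/null; python3 st.py
```

```text
t9.52 fx 84.0 fy 136.9 z 26.3 yawerr -0.000 tilt [0.0047 0.0052] F [ 0.4 -0.4  0.4] w-0.00
```

```bash

python3 -m inch '[[0,-0.001,0.002,0,0],[0,0,0.001,0,0],[0,0,0,0,0],[0,0,0,0,0],[-0.005,0,0,0,0]]' >/dev/null; python3 st.py
python3 -m inch '[[-0.006,0,0,0,0],[-0.006,0,0,0,0],[-0.006,0,0,0,0],[-0.006,0,0,0,0],[-0.006,0,0,0,0]]' >/dev/null; python3 st.py
python3 -m inch '[[-0.006,0,0,0,0],[-0.006,0,0,0,0],[-0.006,0,0,0,0],[-0.006,0,0,0,0],[-0.006,0,0,0,0]]' >/dev/null; python3 st.py
```

```text
t9.93 fx 82.9 fy 132.5 z 23.2 yawerr 0.001 tilt [0.0048 0.0055] F [ 0.1  0.3 -0.3] w-0.00
t10.35 fx 82.8 fy 100.3 z 23.3 yawerr 0.000 tilt [0.0042 0.0064] F [ 0.3  4.6 -0.2] w-0.00
t10.77 fx 81.9 fy 66.8 z 22.9 yawerr -0.000 tilt [0.0034 0.0058] F [ 0.7  0.6 -0.5] w-0.00
```

```bash

python3 -m inch '[[-0.006,0.001,-0.001,0,0],[-0.006,0,0,0,0],[-0.006,0,0,0,0],[-0.006,0,0,0,0],[-0.006,0,0,0,0]]' >/dev/null; python3 st.py
python3 -m inch '[[-0.005,0,0,0,0],[-0.005,0,0,0,0],[-0.005,0,0,0,0],[-0.005,0,0,0,0],[-0.005,0,0,0,0]]' >/dev/null; python3 st.py
python3 -m inch '[[-0.006,0,0,0,0],[-0.006,0,0,0,0],[-0.006,0,0,0,0],[-0.006,0,0,0,0],[-0.006,0,0,0,0]]' >/dev/null; python3 st.py
python3 ang.py
```

```text
t11.18 fx 83.9 fy 32.5 z 24.3 yawerr -0.001 tilt [0.0044 0.0061] F [ 0.3 -0.8  0.1] w0.00
t11.60 fx 83.9 fy 4.4 z 24.3 yawerr -0.001 tilt [0.0046 0.0061] F [0.2 0.3 0.6] w-0.00
t12.02 fx 81.7 fy -24.3 z 24.2 yawerr -0.000 tilt [0.0005 0.0068] F [-1.   2.3  2.8] w0.00
side near 1 axis -1.66 centroid -1.83 n36 [ -7.5 -28.5]
side near 2 axis -1.58 centroid -1.69 n125 [ -3.5 -28.6]
side near 3 axis -1.52 centroid -1.41 n102 [  4. -25.]
side far 1 axis 1.16 centroid 1.20 n905 [-3.5 -8.8]
side far 2 axis 1.27 centroid 1.57 n110 [ -0.1 -28.6]
side far 3 axis 0.16 centroid -1.31 n84 [-9.5 35.7]
```

The near1 and near2 offsets changed, so the frame may have been nudged. I'll look before continuing.

```bash
python3 - <<'E'
from h import *
b=cv2.resize(capture("side")[145:245,240:380],None,fx=5.7,fy=5.7,interpolation=cv2.INTER_CUBIC);cv2.imwrite("pics/k1.png",b)
E
```

```text
(no output)
```

View pics/k1.png

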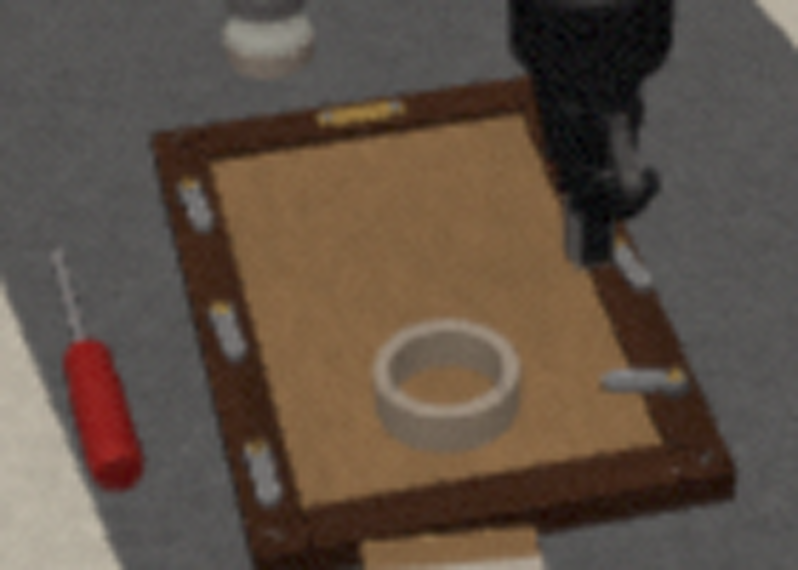

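The frame has been pushed and rotated: screws near3 (190,183), near2 (222,305), near1 (257,443), far2 (622,240), far1 (677,375). I'll compute by how much.

```bash
python3 - <<'E'
from h import *
from scipy.optimize import least_squares
L={"n3":(-98,100),"n2":(-98,0),"n1":(-98,-100),"f3":(98,100),"f2":(98,0),"f1":(98,-100)}
A={"n3":(170,180),"n2":(213,299),"n1":(262,434),"f3":(537,108),"f2":(602,223),"f1":(675,347)}
B={"n3":(190,183),"n2":(222,305),"n1":(257,443),"f2":(622,240),"f1":(677,375)}
for M in(A,B):
    px=np.array(list(M.values()))/5.7+[240,145]-.5; P=[(*L[k],28) for k in M]
    r=least_squares(lambda p:(proj("side",f2w(p,P))-px).ravel(),[527,53,-.085],x_scale=[10,10,.1]);print(r.x,abs(r.fun).max())
im=capture("top");cv2.imwrite("pics/top2.png",im)
E
python3 st.py
```

```text
[ 5.22396322e+02  5.13816476e+01 -8.60971849e-02] 0.6898579017945394
[ 5.24298916e+02  3.95476687e+01 -1.54150221e-01] 0.633771289600304
t12.17 fx 81.8 fy -25.1 z 24.1 yawerr -0.001 tilt [0.0011 0.0063] F [-4.7 -0.8  3.6] w-0.00
```

The frame has moved about 12 mm toward -y and turned -0.07 rad, which is still inside the limit. I was probably running too close to the far screws, because the side view puts the frame at a smaller x than I assumed. I'll lift clear and re-measure in both views.

```bash

python3 -m inch '[[0.001,-0.003,0,0,0],[0,0,-0.02,0,0],[0,0,-0.03,0,0],[0,0,-0.04,0,0],[0,0,-0.04,0,0]]' >/dev/null; python3 st.py
python3 -m inch '[[-0.02,-0.04,-0.02,0,0],[-0.02,-0.04,-0.02,0,0],[-0.02,-0.04,-0.02,0,0],[-0.02,-0.04,0,0,0],[-0.02,-0.04,0,0,0]]' >/dev/null
python3 -m inch '[[-0.03,-0.04,0,0,0],[-0.03,-0.04,0,0,0],[-0.03,-0.03,0,0,0],[-0.03,0,0,0,0],[-0.03,0,0,0,0]]' >/dev/null; python3 st.py
python3 - <<'E'
from h import *
a=capture("top");b=capture("side");cv2.imwrite("pics/top3.png",a);cv2.imwrite("pics/side3.png",b)
o=np.vstack([cv2.resize(a[155:260,235:368],None,fx=5.9,fy=5.7,interpolation=cv2.INTER_CUBIC)])
cv2.imwrite("pics/m1.png",o)
E
```

```text
t12.58 fx 73.6 fy -24.7 z 149.0 yawerr -0.001 tilt [-0.0043  0.0013] F [0.8 0.1 0.2] w-0.00
t13.42 fx -201.4 fy -252.7 z 206.1 yawerr 0.011 tilt [0.0124 0.0082] F [ 1.3 -0.6  0.6] w-0.00
```

View pics/m1.png

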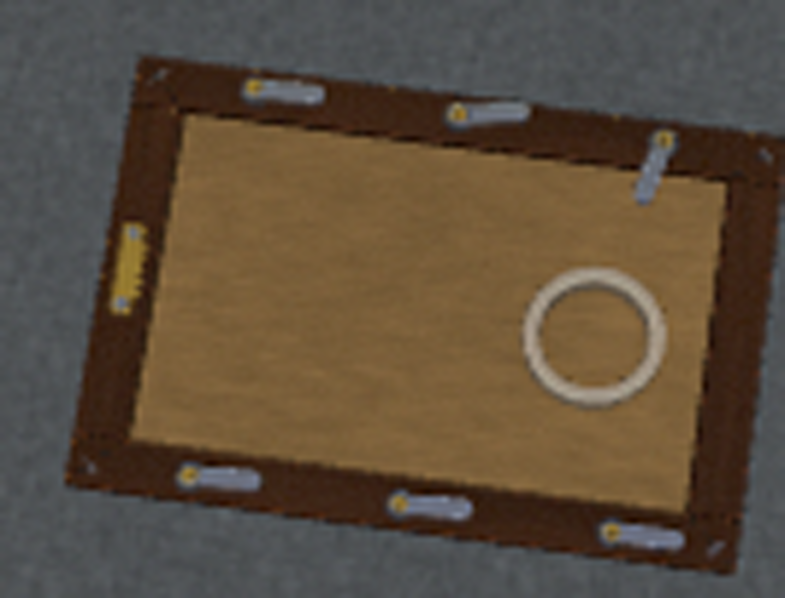

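The top view shows five buttons along the rails, with only far1 left (screw (663,139), tip (643,197)). The frame has slid about 14 mm toward -y. I'll fit it, then sweep far1 toward +y, so any push goes back the way it came.

```bash
cat > fit.py <<'E'
from h import *
from scipy.optimize import least_squares
P=[(98,100,28),(98,0,28),(98,-100,28),(-98,100,28),(-98,0,28),(-98,-100,28)]
def fit(Q):
    px=np.array(Q)/[5.9,5.7]+[235,155]-.5
    r=least_squares(lambda p:(proj("top",f2w(p,P))-px).ravel(),[527,53,-.085],x_scale=[10,10,.1]);print(r.x.round(3),abs(r.fun).max().round(2));return r.x
def px2w(q,z): return back("top",np.array(q)/[5.9,5.7]+[235,155]-.5,z)[0].round(1)
A=fit([(208,97),(413,107),(620,123),(168,490),(379,503),(592,520)])
B=fit([(255,88),(459,113),(663,139),(190,475),(400,502),(611,531)])
E
python3 - <<'E'
from fit import *
print(B-A,np.hypot(*(B-A)[:2]))
print("tape",px2w((562,322),38),px2w((594,337),38))
# start for far1: frame d inside, y
for d in (16,17,18):
  for y in(-140,-128,-65): print(d,y,f2w(B,[98-d,y,24])[0].round(1))
E
python3 - <<'E'
from rig import telemetry
s=telemetry.sense();print(s["eef_pos"],s["ee_rot"])
E
```

```text
[ 5.2758e+02  5.3799e+01 -8.4000e-02] 0.63
[ 5.26737e+02  3.80940e+01 -1.48000e-01] 0.22
[ -0.84275111 -15.70422557  -0.06379204] 15.726822001816616
tape [515.8 -24.3  38. ] [508.2 -39.2  38. ]
16 -140 [ 587.2 -112.5   24. ]
16 -128 [ 588.9 -100.6   24. ]
16 -65 [598.2 -38.3  24. ]
17 -140 [ 586.2 -112.3   24. ]
17 -128 [ 587.9 -100.5   24. ]
17 -65 [597.2 -38.2  24. ]
18 -140 [ 585.2 -112.2   24. ]
18 -128 [ 586.9 -100.3   24. ]
18 -65 [596.3 -38.   24. ]
[ 305.39654558 -183.62957215  205.92039498] [0.01213814 0.73392085 0.67908086 0.00787672]
```

```bash
sed -i 's/x,y,t=527,53,-0.085/x,y,t=525.5,38.5,-0.150/' st.py
python3 st.py
python3 -m inch '[[0,0,0,0.076,0],[0.025,0.035,0,0,0],[0.025,0.035,0,0,0],[0.02,0.035,0,0,0],[0.02,0.035,0,0,0]]' >/dev/null; python3 st.py
python3 -m inch '[[0,0.035,0,0,0],[0,0.035,0,0,0],[0,0.025,0.02,0,0],[0,0.0,0.03,0,0],[0,0,0.0,0,0]]' >/dev/null; python3 st.py
```

```text
t13.52 fx -184.4 fy -252.5 z 205.9 yawerr 0.072 tilt [0.0121 0.0079] F [ 1.4  1.  -0.2] w0.00
t13.93 fx -42.9 fy -166.8 z 210.2 yawerr -0.027 tilt [0.0147 0.0078] F [-1.2 -0.6  0.8] w-0.00
t14.35 fx 64.0 fy -159.0 z 161.2 yawerr -0.016 tilt [0.0175 0.0097] F [-1.1  1.1 -1.5] w-0.01
```

```bash

python3 -m inch '[[0.01,0.008,0.03,-0.01,0],[0.01,0.002,0.03,0,0],[0,0,0.03,0,0],[0,0,0,0,0],[0,0,0,0,0]]' >/dev/null; python3 st.py
```

```text
t14.77 fx 79.4 fy -136.6 z 74.5 yawerr -0.003 tilt [0.0203 0.0109] F [ 1.1 -0.6  0.4] w0.00
```

```bash

python3 -m inch '[[-0.004,-0.002,0.015,0,0],[0,0,0.012,0,0],[0,0,0.006,0,0],[0,0,0,0,0],[0,0,0,0,0]]' >/dev/null; python3 st.py
python3 -m inch '[[0,0,0.004,0,0],[0,0,0,0,0],[0,0,0,0,0],[0,0,0,0,0],[0,0,0,0,0]]' >/dev/null; python3 st.py
```

```text
t15.18 fx 82.3 fy -141.5 z 50.2 yawerr -0.003 tilt [0.0257 0.0137] F [-0.3 -0.3  0.5] w-0.00
t15.60 fx 83.9 fy -141.7 z 48.9 yawerr -0.003 tilt [0.0276 0.0147] F [-0.3 -0.3  0.1] w-0.00
```

```bash
python3 - <<'E'
from rig import telemetry
s=telemetry.sense()
for k in("joints","dq","tau","eef_pos","ee_rot","force","wrist_torque"): print(k,s[k].round(3))
from h import *
b=cv2.resize(capture("side")[80:260,200:440],None,fx=3.3,fy=3.3,interpolation=cv2.INTER_CUBIC);cv2.imwrite("pics/n1.png",b)
E
```

```text
joints [-3.880e-01  6.350e-01  1.518e+00  1.000e-03  9.260e-01 -1.806e+00]
dq [-0.    -0.003 -0.002  0.001  0.004 -0.002]
tau [ 0.0000e+00 -5.0890e+01 -2.1579e+01  2.0000e-03 -1.7500e-01  0.0000e+00]
eef_pos [ 587.259 -114.141   48.902]
ee_rot [0.028 0.759 0.651 0.015]
force [-0.272 -0.329  0.077]
wrist_torque [0.037 0.019 0.029]
```

View pics/n1.png

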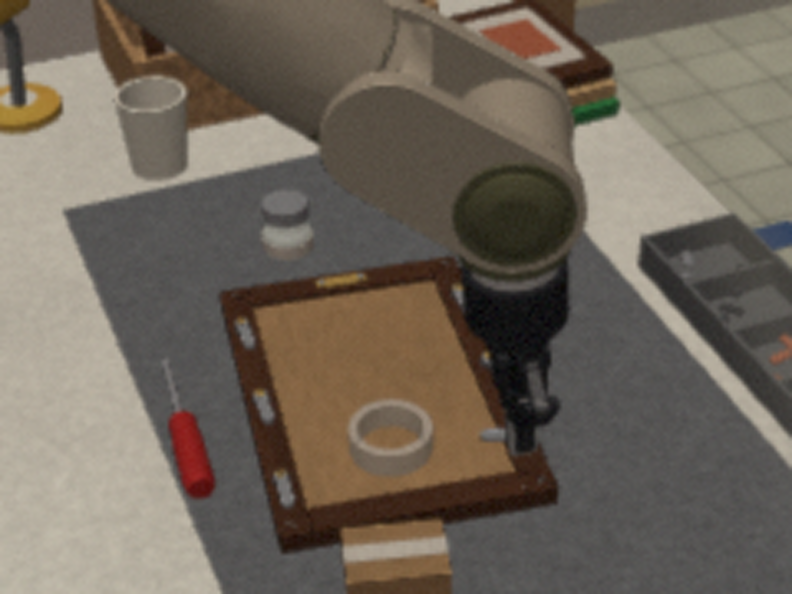

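No contact: the commanded rows just creep slightly in tilt. The tip hovers at crop (520,450) behind far1, which is at (493,435). I'll correct and descend.

```bash

python3 -m inch '[[0,-0.003,0.006,0,0],[0,-0.003,0.006,0,0],[0,-0.001,0.004,0,0],[0,0,0.002,0,0],[0,0,0,0,0]]' >/dev/null; python3 st.py
```

```text
t16.07 fx 76.8 fy -141.9 z 28.1 yawerr -0.003 tilt [0.0271 0.0144] F [-1.   0.3  0.6] w-0.00
```

```bash

python3 -m inch '[[0,0.001,0.003,0,0],[0.003,0,0.001,0,0],[0.004,0,0,0,0],[0.004,0,0,0,0],[0.004,0,0,0,0]]' >/dev/null; python3 st.py
```

```text
t16.48 fx 78.5 fy -126.2 z 23.4 yawerr -0.004 tilt [0.0271 0.0144] F [ 0.2 -0.2 -0.1] w0.00
```

```bash

python3 -m inch '[[0.005,-0.001,-0.001,0,0],[0.005,0,0,0,0],[0.005,0,0,0,0],[0.005,0,0,0,0],[0.005,0,0,0,0]]' >/dev/null; python3 st.py
python3 -m inch '[[0.005,0,0,0,0],[0.005,0,0,0,0],[0.005,0,0,0,0],[0.005,0,0,0,0],[0.005,0,0,0,0]]' >/dev/null; python3 st.py
```

```text
t16.90 fx 77.5 fy -98.2 z 24.6 yawerr -0.003 tilt [0.0276 0.0144] F [-0.2 -1.2  0.2] w0.00
t17.32 fx 77.6 fy -70.3 z 24.4 yawerr -0.003 tilt [0.0276 0.0145] F [-0.5  0.4 -0.1] w0.00
```

Smooth. I'll finish the pass, lift away and check from the top.

```bash

python3 -m inch '[[0.005,0,0,0,0],[0.005,0,0,0,0],[0.005,-0.003,0,0,0],[0,-0.005,-0.02,0,0],[0,0,-0.04,0,0]]' >/dev/null; python3 st.py
python3 -m inch '[[0,0,-0.04,0,0],[0,0,-0.04,0,0],[-0.02,-0.04,-0.03,0,0],[-0.02,-0.04,0,0,0],[-0.02,-0.04,0,0,0]]' >/dev/null
python3 -m inch '[[-0.03,-0.04,0,0,0],[-0.03,-0.04,0,0,0],[-0.03,-0.03,0,0,0],[-0.03,0,0,0,0],[-0.03,0,0,0,0]]' >/dev/null; python3 st.py
python3 - <<'E'
from h import *
a=capture("top");b=capture("side");cv2.imwrite("pics/top4.png",a);cv2.imwrite("pics/side4.png",b)
cv2.imwrite("pics/m2.png",cv2.resize(a[155:260,235:368],None,fx=5.9,fy=5.7,interpolation=cv2.INTER_CUBIC))
# frame motion start->now by registration of the frame patch (similarity in the z=20 plane)
t0=cv2.imread("pics/top0.png")
def rect(im):
    P=np.array([[380,-160,20],[680,-160,20],[680,260,20],[380,260,20]],float)
    H=cv2.getPerspectiveTransform(proj("top",P).astype(np.float32),np.array([[0,0],[600,0],[600,840],[0,840]],np.float32))
    return cv2.warpPerspective(im,H,(600,840))
g0,g1=rect(t0),rect(a)
f=lambda g:((g.sum(2)<230)&(g[...,2].astype(int)>g[...,0]+12)).astype(np.float32)
m0,m1=cv2.GaussianBlur(f(g0),(0,0),4),cv2.GaussianBlur(f(g1),(0,0),4)
W=np.eye(2,3,dtype=np.float32);W[1,2]=-30
cc,W=cv2.findTransformECC(m0,m1,W,cv2.MOTION_EUCLIDEAN,(3,300,1e-6),None,5)
c=np.array([(526-380)*2,(53+160)*2,1]);print("ecc",cc,"frame shift mm",(W@c-c[:2])/2,np.arctan2(W[1,0],W[0,0]))
E
```

```text
t17.73 fx 61.6 fy -50.8 z 77.4 yawerr -0.002 tilt [0.0218 0.0106] F [ 0.1  0.1 -0.4] w0.00
t18.57 fx -153.8 fy -238.7 z 181.6 yawerr 0.008 tilt [0.0291 0.0152] F [1.3 0.9 0.5] w-0.00
ecc 0.9386448127896884 frame shift mm [ -1.39373638 -15.73593684] -0.06240216
```

View pics/m2.png

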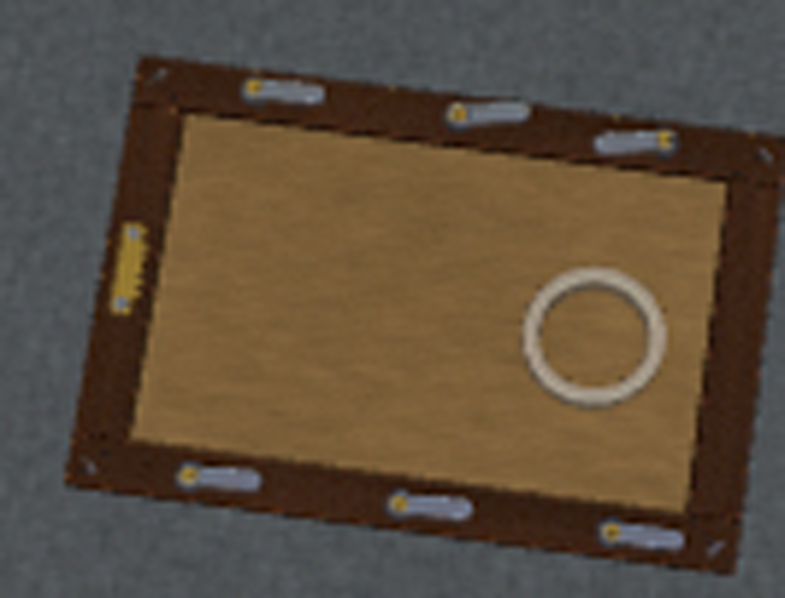

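All six buttons lie along the rails. I'll run final numeric checks on the angles with the new pose, and on movement of the other objects.

```bash
sed -i 's/(527,53,-.085)/(526.7,38.1,-.148)/; s/np.cos(.085),np.sin(.085)/np.cos(.148),np.sin(.148)/; s/s+8\*0)<40/s)<22/' ang.py
python3 - <<'E'
from ang import *
run("top",cv2.imread("pics/top4.png"))
a,b=cv2.imread("pics/top0.png"),cv2.imread("pics/top4.png")
for n,(x0,y0,x1,y1) in dict(jar=(208,195,236,222),carton=(366,210,402,250),small=(440,195,508,242),spray=(150,138,192,178),pot=(124,218,162,252),driver=(264,258,336,278)).items():
    r=cv2.matchTemplate(b[y0-10:y1+10,x0-10:x1+10],a[y0:y1,x0:x1],cv2.TM_CCOEFF_NORMED);_,v,_,l=cv2.minMaxLoc(r);print(n,round(v,3),(l[0]-10,l[1]-10),"px")
E
python3 st.py
```

```text
top near 1 axis -1.56 centroid -1.59 n603 [ -0.4 -17.5]
top near 2 axis -1.53 centroid -1.54 n628 [  0.6 -17.5]
top near 3 axis -1.51 centroid -1.53 n587 [  0.8 -17.9]
top far 1 axis -1.38 centroid -1.35 n517 [-4.  17.9]
top far 2 axis 1.83 centroid 1.71 n538 [  2.5 -17.5]
top far 3 axis 1.63 centroid 1.55 n518 [ -0.5 -17.8]
jar 0.994 (0, 0) px
carton 0.998 (0, 0) px
small 0.999 (0, 0) px
spray 0.999 (0, 0) px
pot 0.999 (0, 0) px
driver 0.998 (0, 0) px
t18.67 fx -153.0 fy -240.8 z 181.5 yawerr 0.004 tilt [0.0292 0.0149] F [-0.4 -0.3 -0.3] w0.00
```

```bash
python3 -c "
from rig import finish_job
print(finish_job())"
```

```text
the job is handed in; nothing more can be done
None
```

All six turn-buttons now lie along their rails and the job is handed in at about 18.7 s. However, I nudged the frame about 16 mm doing it. That is inside the 20 mm limit but not "where it lay".

- **Method:** I used the shut fingertip to sweep near1–3, far3 and far2 toward -y, then far1 toward +y.
- **Buttons:** The last top view gives near1–3 at about -1.56, -1.53 and -1.51, and far1–3 at about -1.37, +1.75 and +1.6 rad. All clear 1.25; far1 has the smallest margin, about 0.1 rad. The raw fit for far2 read 1.83, past its 1.75 stop, which shows the error in these readings.
- **What went wrong:** On the far rail I ran too close to the screws. The fingertip caught one and dragged the frame toward -y, turning it about 0.06 rad. I lifted off, re-measured, and swept far1 the other way with more clearance. I did not push the frame back.
- **Frame shift:** Two top-view measurements gave about 15.8 mm. A side-view fit taken with the finger still touching gave 12 mm, so the views disagree by about 4 mm.
- **Other things:** The tape rode along with the frame by about 17 mm, against its 25 mm limit. The jar, carton, small frame, spray, pot and screwdriver showed no movement in the images.
- **Force and contact:** The highest tool force I sampled was about 6 N, read between moves only. The arm ended clear of everything.

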